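# Make up two gas chromatograph maintenance kits in their moulded trays

## Robot

A 6-joint arm with a two-finger parallel gripper is mounted at the origin on the work surface; the furniture and walls round the work are solid. World frame = base frame: x ahead of the robot, y to its left, z up, the work surface at z = 0. Lengths are in m, angles in rad, forces in N, time in s.
With the tool pointing down it reaches from about 0.375 to 0.825 m from the base axis. Payload 5.5 kg.
Tool frame: the origin (TCP) lies on the centre line of the jaws, within the pads' length; the fingertips stand r.finger_overhang ahead of it and the grasp point (between the pads) lies 8 mm behind it (r.finger_overhang is the distance from the TCP to the fingertips, in m); z points along the fingers, y is the direction in which the jaws open and shut (so a half turn about z gives the same grasp; the last joint's range is limited). The gripper opens to 85 mm and grips with 20 to 120 N. Pads are 22 mm wide; open, the fingers measure 114 mm over their backs; the gripper's body (76 mm by 85 mm) begins 54 mm behind the grasp point. The pads swing forward as they close: fully open they stand 13 mm farther back than shut.
Start: joints at [1.143, 0.314, -0.047, 1.21, 0, 1.571], TCP at [0.249, 0.546, 0.242] pointing down, gripper open.
Joint ranges: [-2.67, 2.67], [-0.69, 1.73], [-1.03, 1.25], [-2.08, 2.16], [-1.42, 1.45], [-3.14, 3.14]. Speed limits (rad/s): [2.39, 2.39, 3.01, 3.14, 3.14, 3.14].

## Interface

Orientations are given as a 3x3 rotation matrix whose columns are the frame's x, y, z axes.
In Python, from cell import sensors, optics, hand_in, r gives the robot as it stands. The module is installed in compiled form; this text tells all that it offers.
- The arm moves only by the tool play_rows, never from a script. Its arguments are lists of equal length, an entry for each row: "slide": the shift along the tool's x, y, z in mm, a list of three; "dr": the turn, a rotation vector about the tool's x, y, z in degrees, a list of three; "claw": the finger opening in mm, from 0 to 85.4. A call has 1 to 5 rows; each row is the pose to reach, as a shift and turn from the pose commanded when the call began, along the tool's axes at that moment; what a row does not reach only later rows make up. A row lasts 1/10 s, in which the tool goes at most 50 mm and 8.59 degrees, less where a joint would pass 70% of its speed; a pose out of reach is approached as far as the arm can. A call with a gripper value outside its range is refused whole. The fingers move at their own pace and stop on an object; the grip force is fixed at half the most. Time passes only in rows, so rows that repeat a pose let the fingers close. It gives the time, the measured TCP pose, the force and the opening at its end, in the units of the state.
- sensors.get_state(): the state, without advancing time (a new reading comes with each control period).
- optics.camera(name): name is "scene" or "top" or "wrist"; returns a dict with "color" (480x640x3 uint8, blue, green, red), "fx", "fy", "cx", "cy" (pixels), "extrinsics" (4x4, takes a point from camera to world coordinates); the wrist camera has in their place "tool_from_camera" (4x4, takes a point from camera to tool coordinates, whose origin is the TCP and whose axes are the flange's). Camera axes: x right, y down, z forward; pixel columns grow to the right and rows downward; lengths in m; the calibration is good to about 2 mm. A picture is of the moment at which its call begins: read the wrist's pose just before it. There is no depth.
- hand_in(): hands the job in, once; it reports no verdict.
The state is a dict: "clock": time; "joint_pos": joint angles; "joint_vel": joint speeds; "joint_efforts": joint torques, N m; "tool_pos": TCP position; "tool_rot": TCP orientation; "force": force on the tool from outside, world axes, zero at the start; "moment": the same for the moment, N m; "finger_gap": finger opening in m.
Only numpy, scipy, OpenCV 4.12 (cv2) and the standard library are available. Lean on these libraries where they do the work, as an engineer would, in place of code of your own. Each camera call takes 0.05 s, during which the arm holds its last target. There are 200 camera calls.

## Task

Make up the two maintenance kits for the gas chromatograph from the stock lying on the bench. The inlet service kit, in the larger tray with two round pockets, takes the largest tin in its larger pocket, the middle-sized tin in its smaller pocket and the longer spanner in its long recess; the column change kit, in the smaller tray with one round pocket, takes the smallest tin in the pocket and the shorter spanner in the recess. Everything must lie flat on the bottom of its own place, keep the tins upright all the while so their small parts stay sorted, and do not disturb the vial rack, the timer or the roll of tape.

Things in the scene. Friction and masses are not known exactly. Their poses are not given: they have to be found in the camera images.
- inlet_tray: Larger grey kit tray, loose, 0.6 kg, 162 (x) x 190 (y) x 12 mm. Origin: centre of underside. Offsets in its frame, mm: spanner recess along y, centre (-42, 0), 174 long, 46 wide, end floors at z 6, with a finger bay 68 (x) x 60 (y), floor z 4, in its middle. Rim z 12. Round pockets, floor z 4: 72 wide at (39, -44) for the largest tin, 66 wide at (39, 45) for the middle one.
- column_tray: Smaller grey kit tray, loose, 0.6 kg, 162 (x) x 164 (y) x 12 mm. Origin: centre of underside. Offsets in its frame, mm: spanner recess along y, centre (-42, 0), 148 long, 42 wide, end floors at z 6, with a finger bay 68 (x) x 60 (y), floor z 4, in its middle. Rim z 12. Round pockets, floor z 4: only one, 58 wide at (39, 0), for the smallest tin.
- tin_large: Largest of three round closed tins: 56 mm across, 28 mm high, standing upright on the bench. Origin: centre of its underside; z is its axis, up. The lid (56 mm, the upper 11 mm) is fixed; the body below is 54 mm across. 0.04 kg.
- tin_medium: Middle-sized round closed tin: 50 mm across, 32 mm high, upright. Origin: centre of its underside; z is its axis, up. The lid (50 mm, the upper 12 mm) is fixed; the body below is 48 mm across. 0.04 kg.
- tin_small: Smallest round closed tin: 42 mm across, 22 mm high, upright. Origin: centre of its underside; z is its axis, up. The lid (42 mm, the upper 8 mm) is fixed; the body below is 40 mm across. 0.04 kg.
- spanner_long: The longer of two bare steel combination spanners, lying flat: 157 mm long (y axis), 30 mm over the wider head, 8 mm thick. Origin: the middle of its length, on its underside; z up. The shank there is 10 mm wide (x) and lies 1 to 6 mm above the underside: pinch it across x. It may lie either way round in its recess. 0.06 kg.
- spanner_short: The shorter steel combination spanner, lying flat: 132 mm long (y axis), 24 mm over the wider head, 8 mm thick. Origin: the middle of its length, on its underside; z up. The shank there is 8 mm wide (x) and lies 1 to 6 mm above the underside: pinch it across x. 0.06 kg. It may lie either way round in its recess.
- rack: Vial rack, white moulded, 68 x 190 x 38 mm, beyond the trays. Origin: centre of its underside. A bystander: leave it where it is.
- kitchen_timer: Small white timer, 60 x 66 x 21 mm, at the left of the tins. Origin: centre of its underside. A bystander: leave it where it is.
- tape: Roll of white tape lying flat, 69 mm across, 19 mm high, at the near left. Origin: centre of its underside. A bystander: leave it where it is.
Mind the look-alikes: they are no part of the job. What is shaped like the tin_small but blue, red or turquoise is not meant.

How it is judged:
At the end, for the whole second after the job is handed in: Each tin flat in its own pocket (within 11 mm of its centre in x and y, 2.5 mm in height, tilt under 0.08 rad); each spanner flat in its own recess (within 13 mm of its middle, 2.5 mm in height, 0.2 rad of its line, either way round); trays flat; all at rest (x of tin_large in the frame of inlet_tray between 0.028 and 0.05 m and y of tin_large in the frame of inlet_tray between -0.055 and -0.033 m and z of tin_large in the frame of inlet_tray between 0.0015 and 0.0065 m and angle between each of tin_large, tin_medium, spanner_long, tin_small, spanner_short's own z axis and vertical below 0.08 rad and linear speed of each of tin_large, tin_medium, spanner_long, tin_small, spanner_short below 0.02 m/s and x of tin_medium in the frame of inlet_tray between 0.028 and 0.05 m and y of tin_medium in the frame of inlet_tray between 0.034 and 0.056 m and z of tin_medium in the frame of inlet_tray between 0.0015 and 0.0065 m and x of spanner_long in the frame of inlet_tray between -0.055 and -0.029 m and y of spanner_long in the frame of inlet_tray between -0.013 and 0.013 m and z of spanner_long in the frame of inlet_tray between 0.0035 and 0.0085 m and angle between the y axis of spanner_long and the y axis of inlet_tray, either way round below 0.2 rad and x of tin_small in the frame of column_tray between 0.028 and 0.05 m and y of tin_small in the frame of column_tray between -0.011 and 0.011 m and z of tin_small in the frame of column_tray between 0.0015 and 0.0065 m and x of spanner_short in the frame of column_tray between -0.055 and -0.029 m and y of spanner_short in the frame of column_tray between -0.013 and 0.013 m and z of spanner_short in the frame of column_tray between 0.0035 and 0.0085 m and angle between the y axis of spanner_short and the y axis of column_tray, either way round below 0.2 rad and angle between each of inlet_tray, column_tray's own z axis and vertical below 0.05 rad); the robot touches nothing.
It fails at once if a tin is tipped over (angle between any of tin_large, tin_medium, tin_small's own z axis and vertical above 0.7 rad).
It fails at once if the vial rack, timer or tape is disturbed (distance of any of rack, kitchen_timer, tape from where it was at the start of the episode above 0.02 m).
It also fails if it takes over 104 s, if anything falls off the work surface, if the arm or the gripper's body presses on something with over 40 N, if the wrist force passes 120 N, or if a joint passes its speed limit or range.

## Working session

There is one attempt and no reset: what is moved stays moved. The work goes in short steps, Python scripts to look and compute and a tool call to move; the robot and the scene stay as the last step left them, time stands still between calls to the robot, and variables do not carry over. Pictures are saved under pics/ and viewed, about 12 in all and at most 16, crops included, and the job is handed in when it is done.

Besides the shell and the picture viewer there is one more tool, called after "Request:" as name(argument=value, ...) on one line, values as JSON. play_rows: Moves the arm, as the interface text tells. Its arguments: {"type":"object","properties":{"slide":{"type":"array","items":{"type":"array","items":{"type":"number"}}},"dr":{"type":"array","items":{"type":"array","items":{"type":"number"}}},"claw":{"type":"array","items":{"type":"number"}}},"required":["slide","dr","claw"]}

```bash
mkdir -p pics
cat > h.py <<'E'
import numpy as np, cv2
from cell import sensors, optics, r
def cast(cam,u,v,z):
    E=np.array(cam["extrinsics"]); d=E[:3,:3]@np.array([(u-cam["cx"])/cam["fx"],(v-cam["cy"])/cam["fy"],1.0]); o=E[:3,3]
    return o+d*(z-o[2])/d[2]
def snap(name,f):
    c=optics.camera(name); cv2.imwrite("pics/"+f,c["color"]); return c
E
python3 - <<'E'
from h import *
s=sensors.get_state(); print(s["clock"],s["tool_pos"],np.round(s["tool_rot"],3),s["finger_gap"],r.finger_overhang)
for n in("top","scene"):
    c=snap(n,n+"0.png"); print(n,c["fx"],c["cx"],c["cy"],np.round(c["extrinsics"],3).tolist())
c=optics.camera("wrist");print(np.round(c["tool_from_camera"],3).tolist(),c["fx"],c["cx"],c["cy"])
E
```

```text
0.0 [0.2487063  0.54543122 0.24142665] [[-0.91   0.415 -0.001]
 [ 0.415  0.91  -0.002]
 [ 0.    -0.002 -1.   ]] 0.08575844446656171 0.011
top 523.5607785978456 323.355573649628 240.06545997197983 [[-0.018, -0.985, 0.174, 0.314], [-1.0, 0.019, 0.002, 0.009], [-0.005, -0.174, -0.985, 1.415], [0.0, 0.0, 0.0, 1.0]]
scene 553.9329849077048 322.09832103616134 233.11946571794275 [[0.552, -0.519, 0.652, -0.165], [-0.833, -0.358, 0.421, -0.498], [0.015, -0.776, -0.63, 0.764], [0.0, 0.0, 0.0, 1.0]]
[[0.0, -0.951, -0.309, 0.078], [1.0, 0.0, -0.001, -0.0], [0.001, -0.309, 0.951, -0.131], [0.0, 0.0, 0.0, 1.0]] 375.7371539872115 320.43068227789877 238.11295661106743
```

View pics/top0.png

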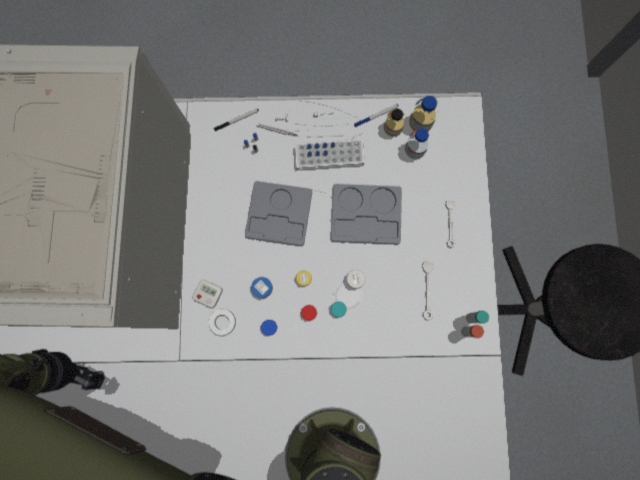

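View pics/scene0.png

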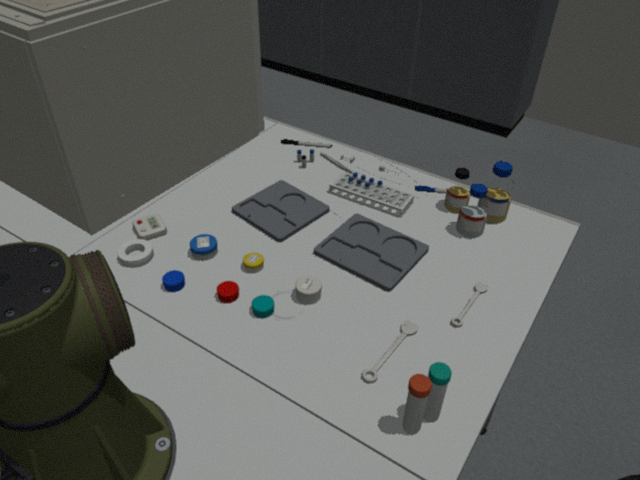

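The top view shows these candidates:
- Blue labelled (262,288): probably tin_large.
- White (355,280): probably tin_medium.
- Yellow (304,278): probably tin_small.
- Plain blue (269,328), red (309,313) and turquoise (338,310): look-alikes.
- Spanners: near (428,290) and far (450,223).
- Trays: column (279,213) and inlet (367,214).

I'll measure them and check a close crop.

Run:
```python
from h import *
c=optics.camera("top"); im=c["color"]; hsv=cv2.cvtColor(im,cv2.COLOR_BGR2HSV)
H,S,V=[hsv[...,i].astype(int) for i in range(3)]
def P(u,v,z): return np.round(cast(c,u,v,z)*1000,1)[:2]
def comps(m,roi,zs,minA=40):
    x0,y0,x1,y1=roi; k=np.zeros(m.shape,np.uint8); k[y0:y1,x0:x1]=m[y0:y1,x0:x1]
    cs,_=cv2.findContours(k,cv2.RETR_EXTERNAL,cv2.CHAIN_APPROX_NONE)
    for q in cs:
        if cv2.contourArea(q)<minA: continue
        rr=cv2.minAreaRect(q); (u,v),rad=cv2.minEnclosingCircle(q)
        bp=[P(*b,zs) for b in cv2.boxPoints(rr)]
        print(np.round(rr[0],1),"hsv",np.round(cv2.mean(hsv,cv2.drawContours(np.zeros(m.shape,np.uint8),[q],-1,1,-1))[:3]),"P",P(*rr[0],zs),"circ",P(u,v,zs),"d",np.round(2*rad*1.39/523*1000,0),"box",[b.tolist() for b in bp])
print("tins");comps((S>90).astype(np.uint8),(235,262,380,345),.025)
print("trays");comps(((V<140)&(S<90)).astype(np.uint8),(240,175,410,250),.012,1000)
a=cv2.resize(im[255:345,190:390],None,fx=4,fy=4,interpolation=cv2.INTER_CUBIC)
b=cv2.resize(im[190:335,410:470],None,fx=3,fy=3,interpolation=cv2.INTER_CUBIC)
o=np.zeros((800,800,3),np.uint8);o=np.zeros((600,800,3),np.uint8)
o[:360,:800]=a; o[360:600,:]=cv2.resize(cv2.rotate(im[190:335,405:470],cv2.ROTATE_90_CLOCKWISE),(535,240)).copy() if 0 else 0
s=cv2.resize(cv2.rotate(im[190:335,408:468],cv2.ROTATE_90_CLOCKWISE),None,fx=4,fy=4,interpolation=cv2.INTER_CUBIC); o[360:600,:580]=s
cv2.imwrite("pics/crop1.png",o)
print(V[290,440],V[270,445],V[290,428],S[290,428], V[280,355],V[262,355])
```

```text
tins
[268.5 327. ] hsv [111. 168. 159.] P [331.3 160.2] circ [331.1 160.2] d 41.0 box [[349.8, 180.0], [349.1, 140.5], [312.9, 140.6], [313.6, 179.9]]
[308.8 312.3] hsv [  2. 170. 166.] P [367.7  54.2] circ [367.4  54.9] d 41.0 box [[367.5, 81.2], [394.5, 53.2], [367.8, 27.2], [341.0, 55.2]]
[338. 309.] hsv [ 90. 140. 145.] P [374.8 -23. ] circ [375.1 -23.3] d 40.0 box [[393.5, -4.9], [392.8, -41.9], [356.2, -40.9], [356.8, -4.1]]
[261. 287.] hsv [ 91.  97. 161.] P [436.5 180.2] circ [436.2 179.8] d 55.0 box [[437.2, 217.4], [473.8, 180.3], [435.8, 143.0], [399.5, 180.1]]
[303. 278.] hsv [ 25.  92. 183.] P [458.4  68.4] circ [458.6  67.3] d 40.0 box [[477.5, 86.8], [476.8, 49.5], [439.4, 50.0], [440.1, 87.2]]
trays
[365.7 214.1] hsv [111.  13. 120.] P [ 632.5 -105.1] circ [ 631.3 -104.6] d 231.0 box [[557.8, -3.2], [720.9, -13.3], [708.4, -208.8], [545.9, -194.9]]
[277.9 213.4] hsv [111.  14. 119.] P [639.  135.8] circ [638.7 135.6] d 215.0 box [[572.2, 229.3], [734.8, 207.8], [706.8, 40.7], [545.3, 65.4]]
190 188 190 9 207 187
```

View pics/crop1.png

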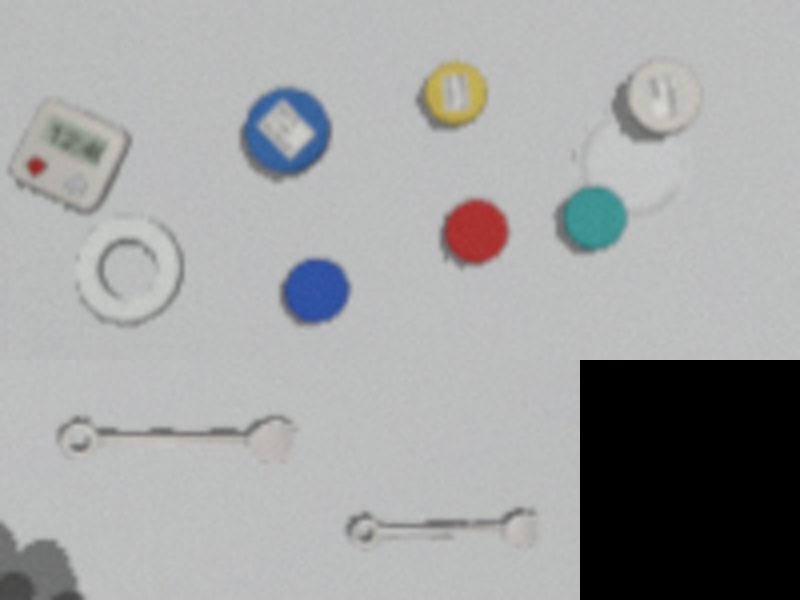

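The crop confirms the sizes. Blue labelled is about 55 mm (large), white about 48 mm (medium) and yellow about 41 mm with a label (small). The plain blue, red and turquoise ones are the look-alikes. Next I swing clear of the instrument box and take one wrist view over everything.

Request:
play_rows(slide=[[-121,-215,0],[-121,-215,0],[-121,-215,0],[-121,-215,0],[-121,-215,0]], dr=[[0,0,0],[0,0,0],[0,0,0],[0,0,0],[0,0,0]], claw=[85,85,85,85,85])

```text
clock: 0.7
tool_pos: [0.2694, 0.298, 0.2421]
tool_rot: [[-0.91, 0.414, 0.0], [0.414, 0.91, -0.0], [-0.0, -0.0, -1.0]]
force: [0.8, 0.2, 0.2]
finger_gap: 0.0851
```

Request:
play_rows(slide=[[-280,-150,0],[-280,-150,0],[-280,-150,0],[-280,-150,0],[-280,-150,0]], dr=[[0,0,-24.5],[0,0,-24.5],[0,0,-24.5],[0,0,-24.5],[0,0,-24.5]], claw=[85,85,85,85,85])

```text
clock: 1.2
tool_pos: [0.4045, 0.1239, 0.2425]
tool_rot: [[-1.0, -0.002, 0.001], [-0.002, 1.0, 0.0], [-0.001, 0.0, -1.0]]
force: [1.1, 0.9, 0.7]
finger_gap: 0.0847
```

Request:
play_rows(slide=[[-66,-90,-20],[-66,-90,-20],[-66,-90,-20],[-66,-90,-20]], dr=[[0,0,0],[0,0,0],[0,0,0],[0,0,0]], claw=[85,85,85,85])

```text
clock: 1.6
tool_pos: [0.4706, 0.034, 0.2623]
tool_rot: [[-1.0, 0.004, 0.0], [0.004, 1.0, 0.0], [-0.0, 0.0, -1.0]]
force: [-0.9, 0.3, -0.5]
finger_gap: 0.0848
```

```bash
cat >> h.py <<'E'
def wrist(f=None):
    s=sensors.get_state(); c=optics.camera("wrist")
    T=np.eye(4); T[:3,:3]=s["tool_rot"]; T[:3,3]=s["tool_pos"]; c["extrinsics"]=T@np.array(c["tool_from_camera"])
    if f: cv2.imwrite("pics/"+f,c["color"])
    return c,s
E
python3 - <<'E'
from h import *
c,s=wrist("w1.png"); print(s["tool_pos"],s["clock"])
E
```

```text
[0.47062468 0.03402714 0.262323  ] 1.6
```

View pics/w1.png

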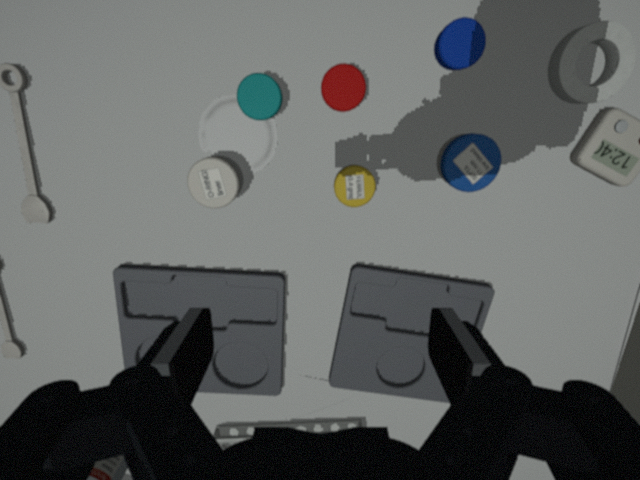

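The view shows everything. Tins: large (471,162), small (355,186), medium (215,182). Long spanner about (25,142). Inlet tray near edge y≈265–271, column tray near edge (354,266)–(492,286). Now I measure the trays and tins.

Run:
```python
from h import *
im=cv2.imread("pics/w1.png"); c,s=wrist()
hsv=cv2.cvtColor(cv2.GaussianBlur(im,(3,3),0),cv2.COLOR_BGR2HSV); H,S,V=[hsv[...,i].astype(int) for i in range(3)]
P=lambda u,v,z:cast(c,u,v,z)[:2]*1000
def ell(m,roi,z,n):
    x0,y0,x1,y1=roi;k=np.zeros(m.shape,np.uint8);k[y0:y1,x0:x1]=m[y0:y1,x0:x1]
    q=max(cv2.findContours(k,cv2.RETR_EXTERNAL,cv2.CHAIN_APPROX_NONE)[0],key=cv2.contourArea); q=cv2.convexHull(q)
    e=cv2.fitEllipse(q); w=np.array([P(*p[0],z) for p in q]); (cx,cy),rad=cv2.minEnclosingCircle(w.astype(np.float32))
    print(n,np.round(e[0],1),"P",np.round(P(*e[0],z),1),"circ",round(cx,1),round(cy,1),"d",round(2*rad,1))
ell((S>90),(425,125,515,200),.026,"large"); ell(S>70,(325,155,385,215),.020,"small")
print("white V",V[170,215],V[150,150],V[182,240],S[170,215],S[150,150],H[170,215],H[150,150])
# trays
D=(V<85)
print(V[300,150],V[280,320],V[240,200])
def top(us): return np.array([P(u,np.argmax(V[230:330,u]<(V[240,200]+V[300,150])/2)+230,0) for u in us])
def fit(p):
    vx,vy,x,y=cv2.fitLine(p.astype(np.float32),cv2.DIST_HUBER,0,.01,.01).ravel(); return vx,vy,x,y
th=(V[240,200]+V[300,150])/2
def side(vs,u0,u1,z,rev=False):
    o=[]
    for v in vs:
        row=V[v,u0:u1]<th; u=(u1-1-np.argmax(row[::-1])) if rev else u0+np.argmax(row); o.append(P(u,v,z))
    return np.array(o)
L={"in_near":top(range(130,275,3)),"in_left":side(range(280,335,2),60,200,.012),"in_right":side(range(280,380,2),200,320,0,True),
"co_near":top(range(368,480,3)),"co_left":side(range(280,375,2),310,400,0),"co_right":side(range(300,330,2),440,540,.012,True)}
R={}
for k,p in L.items():
    f=fit(p);R[k]=f;d=np.degrees(np.arctan2(f[1],f[0]));print(k,np.round(f[2:],1),round(d,2))
def X(a,b):
    A=np.array([[a[0],-b[0]],[a[1],-b[1]]]);t=np.linalg.solve(A,[b[2]-a[2],b[3]-a[3]]);return np.array([a[2]+t[0]*a[0],a[3]+t[0]*a[1]])
for t in("in","co"):
    l,rr=X(R[t+"_near"],R[t+"_left"]),X(R[t+"_near"],R[t+"_right"]); e=rr-l;n=np.linalg.norm(e);e/=n
    yaw=np.degrees(np.arctan2(-e[0],e[1])); ex=np.array([e[1],-e[0]]); print(t,"len",n,"yaw",yaw,"centre",(l+rr)/2+81*ex,"l",l,"r",rr)
for n,u,v,z in(("long mid",25,142,.004),("long ring",11,77,.008),("long open",36,210,.008)): print(n,np.round(P(u,v,z),1))
t=optics.camera("top")
for n,u,v in(("L",427.6,290.5),("Lnear",427,319.9),("Lfar",428.2,260.7),("S",450,224),("Snear",450.5,248),("Sfar",449.7,200)): print(n,np.round(cast(t,u,v,.006)[:2]*1000,1))
print("medium top",np.round(cast(t,356,279,.032)[:2]*1000,1),"wrist",np.round(P(213,181,.031),1))
```

```text
large [470.3 161.8] P [432.6 178.9] circ 433.2 178.8 d 57.6
small [354.3 185.7] P [456.5  68.3] circ 456.7 68.4 d 42.3
white V 163 139 58 11 7 39 68
85 140 140
in_near [551.2 -98.7] 86.74
in_left [ 595.6 -196.7] -3.25
in_right [633.1  -7.5] -3.27
co_near [557.9 151. ] 80.67
co_left [630.1  55.1] -9.42
co_right [605.4 223.7] -9.08
in len 191.05338 yaw -3.2637532 centre [ 632.12683  -103.102936] l [ 545.81964 -193.86316] r [556.6968     -3.1196518]
co len 162.10506 yaw -9.327581 centre [637.58386 136.14182] l [544.51794   69.289375] r [570.79175 229.25104]
long mid [ 414.6 -262.5]
long ring [ 354.6 -258.2]
long open [ 483.8 -264.8]
L [ 420.5 -265. ]
Lnear [ 342.5 -259.3]
Lfar [ 501.1 -270.9]
S [ 601.5 -336. ]
Snear [ 534.8 -333.4]
Sfar [ 669.3 -339.3]
medium top [452.4 -72.2] wrist [449.8 -69.2]
```

Both views agree to about 3 mm. The inlet tray is at (632,-103) with yaw -3.3°, the column tray at (638,136) with yaw -9.3°. I start with the large tin.

Request:
play_rows(slide=[[38,145,100],[38,145,150],[38,145,180],[38,145,180],[38,145,180]], dr=[[0,0,0],[0,0,0],[0,0,0],[0,0,0],[0,0,0]], claw=[85,85,85,85,85])

```text
clock: 2.25
tool_pos: [0.4285, 0.1826, 0.0801]
tool_rot: [[-1.0, -0.004, -0.002], [-0.004, 1.0, -0.0], [0.002, -0.0, -1.0]]
force: [0.6, 0.1, 0.7]
finger_gap: 0.0848
```

Request:
play_rows(slide=[[0,0,35],[0,0,61],[0,0,61],[0,0,61],[0,0,61]], dr=[[0,0,0],[0,0,0],[0,0,0],[0,0,0],[0,0,0]], claw=[85,85,85,50,50])

```text
clock: 2.75
tool_pos: [0.4325, 0.1813, 0.0228]
tool_rot: [[-1.0, -0.001, 0.002], [-0.001, 1.0, 0.001], [-0.002, 0.001, -1.0]]
force: [0.5, -0.4, 0.6]
finger_gap: 0.0589
```

Request:
play_rows(slide=[[0,0,0],[0,0,0],[0,0,0],[0,0,0]], dr=[[0,0,0],[0,0,0],[0,0,0],[0,0,0]], claw=[50,50,50,50])

```text
clock: 3.15
tool_pos: [0.4328, 0.1813, 0.0235]
tool_rot: [[-1.0, 0.0, 0.002], [0.0, 1.0, 0.002], [-0.002, 0.002, -1.0]]
force: [-3.9, 1.6, 6.9]
finger_gap: 0.0537
```

Run:
```python
from h import *
c=optics.camera("scene"); w,s=wrist()
o=np.hstack([cv2.resize(c["color"][170:320,110:310],(400,300)),cv2.resize(w["color"],(400,300))]);cv2.imwrite("pics/g1.png",o);print(s["tool_pos"],s["finger_gap"])
```

```text
[0.43280214 0.18131235 0.02355919] 0.05344686525203411
```

View pics/g1.png

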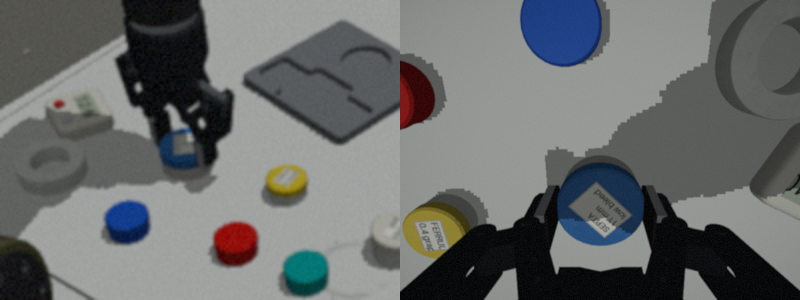

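The blue labelled tin is between the pads, upright. I lift it and carry it to the inlet tray.

Request:
play_rows(slide=[[0,0,-30],[0,0,-55],[-40,-60,-60],[-70,-98,-60],[-100,-138,-60]], dr=[[0,0,0],[0,0,0],[0,0,0],[0,0,0],[0,0,0]], claw=[50,50,50,50,50])

```text
clock: 3.75
tool_pos: [0.5217, 0.058, 0.0839]
tool_rot: [[-1.0, -0.001, 0.005], [-0.001, 1.0, 0.001], [-0.005, 0.001, -1.0]]
force: [-0.1, 0.0, 0.9]
finger_gap: 0.0537
```

Request:
play_rows(slide=[[-30,-40,0],[-60,-80,0],[-90,-120,0],[-115,-165,0],[-136,-192,0]], dr=[[0,0,0],[0,0,0],[0,0,0],[0,0,0],[0,0,0]], claw=[50,50,50,50,50])

```text
clock: 4.25
tool_pos: [0.6572, -0.1367, 0.0833]
tool_rot: [[-1.0, 0.003, 0.003], [0.003, 1.0, -0.001], [-0.003, -0.001, -1.0]]
force: [0.3, 0.3, -0.9]
finger_gap: 0.0533
```

Request:
play_rows(slide=[[0,0,0],[0,0,0]], dr=[[0,0,0],[0,0,0]], claw=[50,50])

```text
clock: 4.45
tool_pos: [0.6559, -0.134, 0.0824]
tool_rot: [[-1.0, 0.002, 0.001], [0.002, 1.0, 0.0], [-0.001, 0.0, -1.0]]
force: [-0.6, 0.8, -0.2]
finger_gap: 0.0536
```

Run:
```python
from h import *
c=optics.camera("scene"); w,s=wrist()
o=np.hstack([cv2.resize(c["color"][150:300,290:490],(400,300)),cv2.resize(w["color"],(400,300))]);cv2.imwrite("pics/g2.png",o);print(s["tool_pos"],s["finger_gap"])
```

```text
[ 0.65519713 -0.13301961  0.08210506] 0.053292216964583375
```

View pics/g2.png

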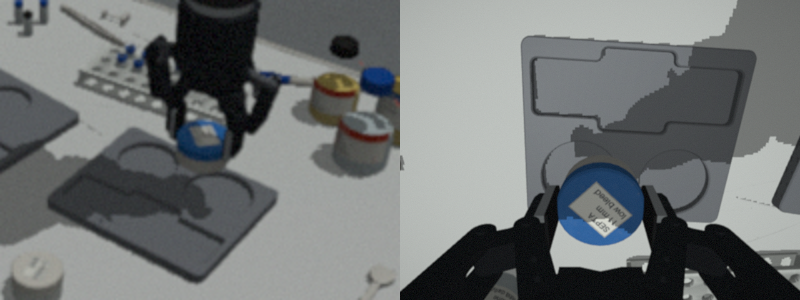

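The tin is held level in both views, 13/16 mm short of the pocket. I correct and lower.

Request:
play_rows(slide=[[-13,-16,0],[-13,-16,20],[-13,-16,40],[-13,-16,48],[-13,-16,48]], dr=[[0,0,0],[0,0,0],[0,0,0],[0,0,0],[0,0,0]], claw=[50,50,50,50,50])

```text
clock: 5.05
tool_pos: [0.6667, -0.1477, 0.0322]
tool_rot: [[-1.0, -0.001, -0.003], [-0.001, 1.0, 0.001], [0.003, 0.001, -1.0]]
force: [-0.3, 0.2, -0.2]
finger_gap: 0.0535
```

Request:
play_rows(slide=[[0,0,0]], dr=[[0,0,0]], claw=[50])

```text
clock: 5.15
tool_pos: [0.6684, -0.1484, 0.034]
tool_rot: [[-1.0, -0.001, 0.0], [-0.001, 1.0, -0.0], [-0.0, -0.0, -1.0]]
force: [-0.0, 0.6, 1.0]
finger_gap: 0.0535
```

Request:
play_rows(slide=[[0,0,3],[0,0,6],[0,0,6],[0,0,6],[0,0,6]], dr=[[0,0,0],[0,0,0],[0,0,0],[0,0,0],[0,0,0]], claw=[50,50,50,74,74])

```text
clock: 5.65
tool_pos: [0.6682, -0.1491, 0.0272]
tool_rot: [[-1.0, 0.0, -0.0], [0.0, 1.0, 0.0], [0.0, 0.0, -1.0]]
force: [0.6, -0.2, 0.1]
finger_gap: 0.0741
```

Request:
play_rows(slide=[[0,0,0],[0,0,-20],[0,0,-55],[0,0,-55],[50,30,-75]], dr=[[0,0,0],[0,0,0],[0,0,0],[0,0,0],[0,0,0]], claw=[74,74,74,74,85])

```text
clock: 6.15
tool_pos: [0.6305, -0.1266, 0.0961]
tool_rot: [[-1.0, 0.002, 0.001], [0.002, 1.0, -0.001], [-0.001, -0.001, -1.0]]
force: [0.1, 1.0, -0.3]
finger_gap: 0.0848
```

Request:
play_rows(slide=[[176,54,15],[176,54,15],[176,54,15],[176,54,15],[176,54,15]], dr=[[0,0,0],[0,0,0],[0,0,0],[0,0,0],[0,0,0]], claw=[85,85,85,85,85])

```text
clock: 6.65
tool_pos: [0.4452, -0.0693, 0.082]
tool_rot: [[-1.0, -0.0, -0.006], [-0.0, 1.0, 0.001], [0.006, 0.001, -1.0]]
force: [0.3, 0.3, 0.2]
finger_gap: 0.0848
```

Run:
```python
from h import *
w,s=wrist("g3.png");print(s["tool_pos"],s["finger_gap"])
```

```text
[ 0.44517635 -0.06927783  0.08197683] 0.0848081715620533
```

View pics/g3.png

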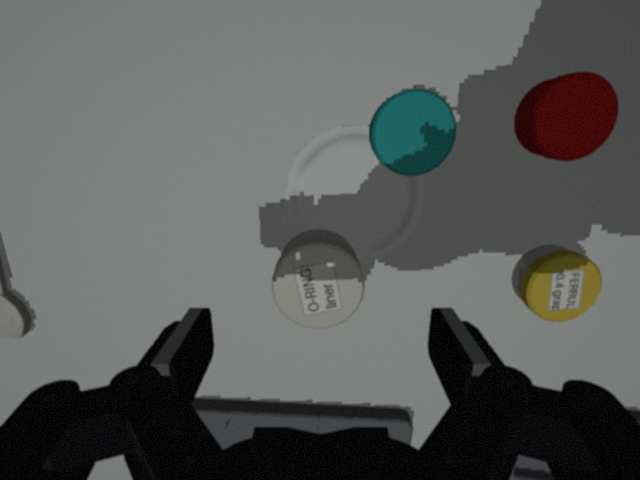

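The white tin sits at (319,285), centred between the pads, which casts to about (452,-70). I descend.

Request:
play_rows(slide=[[-1,0,30],[-1,0,59],[-1,0,59],[-1,0,59],[-1,0,59]], dr=[[0,0,0],[0,0,0],[0,0,0],[0,0,0],[0,0,0]], claw=[85,85,85,44,44])

```text
clock: 7.2
tool_pos: [0.4544, -0.0711, 0.0255]
tool_rot: [[-1.0, 0.0, 0.002], [0.0, 1.0, -0.0], [-0.002, -0.0, -1.0]]
force: [-1.2, -0.2, 0.7]
finger_gap: 0.0584
```

Request:
play_rows(slide=[[0,0,0],[0,0,0],[0,0,0],[0,0,0],[0,0,0]], dr=[[0,0,0],[0,0,0],[0,0,0],[0,0,0],[0,0,0]], claw=[44,44,44,44,44])

```text
clock: 7.7
tool_pos: [0.4545, -0.071, 0.0262]
tool_rot: [[-1.0, 0.0, 0.003], [0.0, 1.0, -0.001], [-0.003, -0.001, -1.0]]
force: [-0.4, -0.8, 5.5]
finger_gap: 0.0475
```

Request:
play_rows(slide=[[0,0,-30],[0,0,-55],[-40,3,-55],[-80,6,-55],[-120,8,-55]], dr=[[0,0,0],[0,0,0],[0,0,0],[0,0,0],[0,0,0]], claw=[44,44,44,44,44])

```text
clock: 8.2
tool_pos: [0.5753, -0.0628, 0.0814]
tool_rot: [[-1.0, 0.0, 0.003], [0.0, 1.0, -0.0], [-0.003, -0.0, -1.0]]
force: [0.1, 0.4, -0.3]
finger_gap: 0.0479
```

Request:
play_rows(slide=[[-45,3,0],[-80,3,0],[-99,3,0],[-99,3,0],[-99,3,0]], dr=[[0,0,0],[0,0,0],[0,0,0],[0,0,0],[0,0,0]], claw=[44,44,44,44,44])

```text
clock: 8.7
tool_pos: [0.6715, -0.0598, 0.0798]
tool_rot: [[-1.0, 0.0, -0.0], [0.0, 1.0, -0.0], [0.0, -0.0, -1.0]]
force: [0.6, 0.2, -1.1]
finger_gap: 0.0478
```

Run:
```python
from h import *
c=optics.camera("scene"); w,s=wrist()
o=np.hstack([cv2.resize(c["color"][150:300,290:490],(400,300)),cv2.resize(w["color"],(400,300))]);cv2.imwrite("pics/g4.png",o);print(s["tool_pos"],s["finger_gap"])
```

```text
[ 0.67084361 -0.05979334  0.07969128] 0.047749703223721476
```

View pics/g4.png

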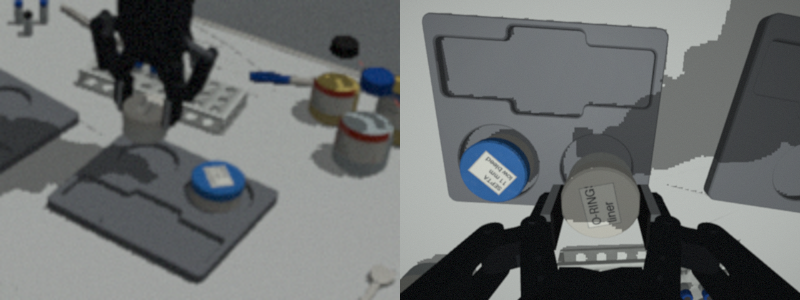

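The large tin sits in the right pocket and the medium tin is over its own. I lower it.

Request:
play_rows(slide=[[-2,-1,20],[-2,-1,40],[-2,-1,46],[-2,-1,49],[-2,-1,49]], dr=[[0,0,0],[0,0,0],[0,0,0],[0,0,0],[0,0,0]], claw=[44,44,44,44,44])

```text
clock: 9.3
tool_pos: [0.6732, -0.0608, 0.0311]
tool_rot: [[-1.0, 0.0, -0.0], [0.0, 1.0, -0.0], [0.0, -0.0, -1.0]]
force: [0.4, 0.4, -0.7]
finger_gap: 0.0479
```

Request:
play_rows(slide=[[0,0,0],[0,0,0],[0,0,0],[0,0,0],[0,0,-30]], dr=[[0,0,0],[0,0,0],[0,0,0],[0,0,0],[0,0,0]], claw=[44,66,66,66,66])

```text
clock: 9.8
tool_pos: [0.6703, -0.0605, 0.0566]
tool_rot: [[-1.0, 0.0, -0.008], [0.0, 1.0, 0.001], [0.008, 0.001, -1.0]]
force: [-0.2, -0.2, -1.5]
finger_gap: 0.066
```

Request:
play_rows(slide=[[0,0,-40],[50,28,-50],[90,55,-50],[130,82,-50],[170,110,-50]], dr=[[0,0,0],[0,0,0],[0,0,0],[0,0,0],[0,0,0]], claw=[66,66,75,75,75])

```text
clock: 10.3
tool_pos: [0.5051, 0.048, 0.1107]
tool_rot: [[-1.0, 0.001, 0.001], [0.001, 1.0, 0.0], [-0.001, 0.0, -1.0]]
force: [-0.3, 0.5, 0.2]
finger_gap: 0.0749
```

Request:
play_rows(slide=[[45,20,0],[45,20,0],[45,20,0]], dr=[[0,0,0],[0,0,0],[0,0,0]], claw=[75,75,75])

```text
clock: 10.6
tool_pos: [0.461, 0.0678, 0.1108]
tool_rot: [[-1.0, -0.001, 0.001], [-0.001, 1.0, -0.0], [-0.001, -0.0, -1.0]]
force: [1.0, 0.2, 1.0]
finger_gap: 0.0755
```

Request:
play_rows(slide=[[4,0,45],[4,0,75],[4,0,91],[4,0,91],[4,0,91]], dr=[[0,0,0],[0,0,0],[0,0,0],[0,0,0],[0,0,0]], claw=[75,75,75,75,36])

```text
clock: 11.1
tool_pos: [0.4589, 0.067, 0.0197]
tool_rot: [[-1.0, 0.001, 0.001], [0.001, 1.0, -0.0], [-0.001, -0.0, -1.0]]
force: [-0.4, 1.1, 0.1]
finger_gap: 0.0623
```

Request:
play_rows(slide=[[0,0,0],[0,0,0],[0,0,0],[0,0,0],[0,0,0]], dr=[[0,0,0],[0,0,0],[0,0,0],[0,0,0],[0,0,0]], claw=[36,36,36,36,36])

```text
clock: 11.6
tool_pos: [0.4593, 0.0673, 0.0211]
tool_rot: [[-1.0, 0.0, 0.003], [0.0, 1.0, 0.0], [-0.003, 0.0, -1.0]]
force: [-1.6, -0.3, 5.1]
finger_gap: 0.0392
```

Request:
play_rows(slide=[[0,0,0],[0,0,0],[0,0,-5],[0,0,-30],[0,0,-50]], dr=[[0,0,0],[0,0,0],[0,0,0],[0,0,0],[0,0,0]], claw=[36,36,36,36,36])

```text
clock: 12.1
tool_pos: [0.4577, 0.0674, 0.0708]
tool_rot: [[-1.0, 0.0, 0.0], [0.0, 1.0, 0.0], [-0.0, 0.0, -1.0]]
force: [0.9, -0.7, -0.3]
finger_gap: 0.0396
```

Request:
play_rows(slide=[[-40,12,-5],[-80,24,-5],[-120,36,-5],[-160,48,-5],[-200,58,-5]], dr=[[0,0,0],[0,0,0],[0,0,0],[0,0,0],[0,0,0]], claw=[36,36,36,36,36])

```text
clock: 12.6
tool_pos: [0.6594, 0.1261, 0.0753]
tool_rot: [[-1.0, -0.0, 0.001], [-0.0, 1.0, 0.0], [-0.001, 0.0, -1.0]]
force: [0.7, 0.2, 0.0]
finger_gap: 0.0391
```

Request:
play_rows(slide=[[-18,4,0],[-18,4,0],[-18,4,0]], dr=[[0,0,0],[0,0,0],[0,0,0]], claw=[36,36,36])

```text
clock: 12.9
tool_pos: [0.675, 0.1292, 0.0744]
tool_rot: [[-1.0, 0.0, -0.001], [0.0, 1.0, -0.0], [0.001, -0.0, -1.0]]
force: [-0.6, -0.8, -0.5]
finger_gap: 0.0392
```

Run:
```python
from h import *
c=optics.camera("scene"); w,s=wrist()
o=np.hstack([cv2.resize(c["color"][130:310,220:460],(400,300)),cv2.resize(w["color"],(400,300))]);cv2.imwrite("pics/g5.png",o);print(s["tool_pos"],s["finger_gap"])
```

```text
[0.67439046 0.12902012 0.07440056] 0.039315130773271374
```

View pics/g5.png

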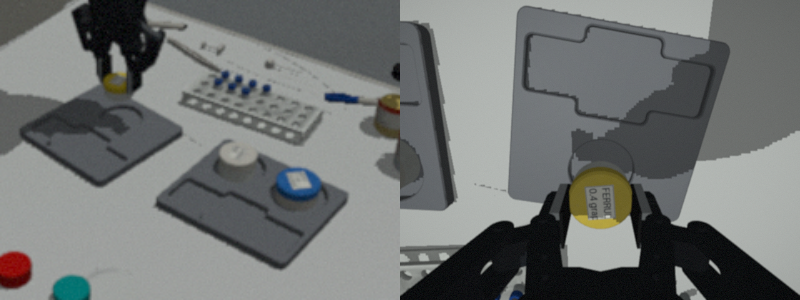

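The large and medium tins are seated, and the small one is over its pocket. I lower it.

Request:
play_rows(slide=[[-1,1,20],[-1,1,38],[-1,1,45],[-1,1,49],[-1,1,49]], dr=[[0,0,0],[0,0,0],[0,0,0],[0,0,0],[0,0,0]], claw=[36,36,36,36,36])

```text
clock: 13.5
tool_pos: [0.676, 0.1301, 0.0259]
tool_rot: [[-1.0, 0.0, -0.0], [0.0, 1.0, -0.0], [0.0, -0.0, -1.0]]
force: [0.2, -0.0, -0.1]
finger_gap: 0.0387
```

Request:
play_rows(slide=[[0,0,0],[0,0,0],[0,0,0],[0,0,0],[0,0,-25]], dr=[[0,0,0],[0,0,0],[0,0,0],[0,0,0],[0,0,0]], claw=[36,60,60,60,60])

```text
clock: 14.0
tool_pos: [0.6737, 0.1298, 0.0471]
tool_rot: [[-1.0, 0.0, -0.006], [0.0, 1.0, -0.001], [0.006, -0.001, -1.0]]
force: [-0.8, -0.3, -0.4]
finger_gap: 0.0601
```

Request:
play_rows(slide=[[0,0,-40],[28,-35,-60],[55,-75,-60],[85,-115,-60],[112,-155,-60]], dr=[[0,0,0],[0,0,0],[0,0,0],[0,0,0],[0,0,0]], claw=[60,60,60,60,60])

```text
clock: 14.5
tool_pos: [0.5634, -0.0258, 0.1108]
tool_rot: [[-1.0, -0.001, 0.001], [-0.001, 1.0, -0.0], [-0.001, -0.0, -1.0]]
force: [1.3, -1.0, 1.3]
finger_gap: 0.0597
```

Request:
play_rows(slide=[[27,-40,0],[54,-80,0],[81,-120,0],[108,-160,0],[135,-200,0]], dr=[[0,0,0],[0,0,0],[0,0,0],[0,0,0],[0,0,0]], claw=[50,40,40,40,40])

```text
clock: 15.0
tool_pos: [0.4285, -0.2261, 0.1108]
tool_rot: [[-1.0, -0.0, 0.001], [-0.0, 1.0, -0.001], [-0.001, -0.001, -1.0]]
force: [0.2, -1.1, -0.2]
finger_gap: 0.0401
```

Request:
play_rows(slide=[[8,-35,0],[8,-35,0],[8,-35,0]], dr=[[0,0,0],[0,0,0],[0,0,0]], claw=[40,40,40])

```text
clock: 15.3
tool_pos: [0.4214, -0.2602, 0.1106]
tool_rot: [[-1.0, 0.002, 0.001], [0.002, 1.0, 0.0], [-0.001, 0.0, -1.0]]
force: [1.4, 1.0, -0.5]
finger_gap: 0.04
```

Run:
```python
from h import *
w,s=wrist("g6.png");print(s["tool_pos"],s["finger_gap"])
```

```text
[ 0.42140982 -0.26023035  0.11060036] 0.0399828848970949
```

View pics/g6.png

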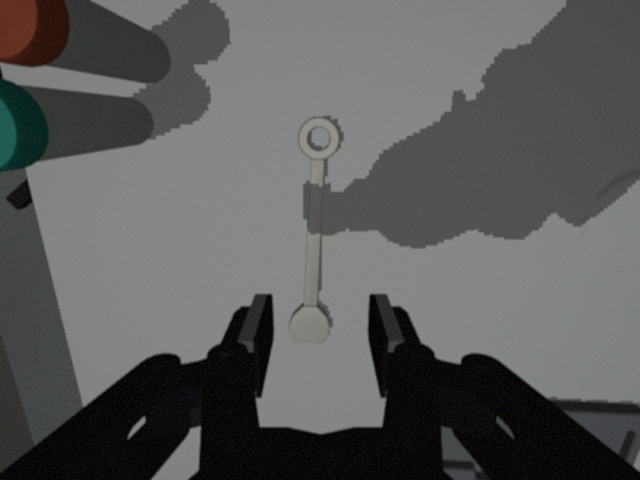

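The long spanner's ring end tip is at (320,117) and its open end at (309,344). I cast these.

Run:
```python
from h import *
c,s=wrist()
for n,u,v,z in(("a",320,117,.006),("b",309,344,.006),("s1",316,175,.006),("s2",311,295,.006)): print(n,np.round(cast(c,u,v,z)*1000,1))
a,b=cast(c,320,117,.006),cast(c,309,344,.006);m=(a+b)/2;print("mid",m,"len",np.linalg.norm(a-b),"d",(m-s["tool_pos"])*1000,"ang",np.degrees(np.arctan2(*(b-a)[[1,0]])))
```

```text
a [ 343.4 -260.3    6. ]
b [ 500.  -268.4    6. ]
s1 [ 377.9 -262.8    6. ]
s2 [ 460.8 -266.6    6. ]
mid [ 0.42170576 -0.26431068  0.006     ] len 0.15687796301060375 d [   0.11849586   -4.87707793 -104.46322567] ang -2.9670912761484804
```

Request:
play_rows(slide=[[0,-4,40],[0,-4,75],[0,-4,92],[0,-4,96],[0,-4,96]], dr=[[0,0,3],[0,0,3],[0,0,3],[0,0,3],[0,0,3]], claw=[30,30,30,30,30])

```text
clock: 15.9
tool_pos: [0.4216, -0.2625, 0.0141]
tool_rot: [[-0.999, 0.051, -0.001], [0.051, 0.999, 0.001], [0.001, 0.001, -1.0]]
force: [-1.0, 0.1, -0.8]
finger_gap: 0.03
```

Request:
play_rows(slide=[[0,0,0]], dr=[[0,0,0]], claw=[30])

```text
clock: 16.0
tool_pos: [0.4226, -0.2636, 0.0154]
tool_rot: [[-0.999, 0.051, 0.001], [0.051, 0.999, -0.001], [-0.001, -0.001, -1.0]]
force: [0.4, 0.9, -0.2]
finger_gap: 0.0302
```

Request:
play_rows(slide=[[0,-1,3],[0,-1,3],[0,-1,3],[0,-1,3],[0,-1,3]], dr=[[0,0,0],[0,0,0],[0,0,0],[0,0,0],[0,0,0]], claw=[30,0,0,0,0])

```text
clock: 16.5
tool_pos: [0.4219, -0.265, 0.0122]
tool_rot: [[-0.999, 0.053, 0.001], [0.053, 0.999, -0.001], [-0.001, -0.0, -1.0]]
force: [-0.6, 1.1, 5.6]
finger_gap: 0.0069
```

Request:
play_rows(slide=[[0,0,0],[0,0,0],[0,0,-20],[0,0,-50],[0,0,-70]], dr=[[0,0,0],[0,0,0],[0,0,0],[0,0,0],[0,0,0]], claw=[0,0,0,0,0])

```text
clock: 17.0
tool_pos: [0.4216, -0.2649, 0.0829]
tool_rot: [[-0.999, 0.053, 0.001], [0.053, 0.999, -0.0], [-0.001, -0.0, -1.0]]
force: [0.9, -0.6, -0.8]
finger_gap: 0.0068
```

The gap reads about 3 mm low, as it did on all the tins, so the spanner is gripped. I carry it and turn by 90°.

Request:
play_rows(slide=[[-15,21,0],[-30,42,0],[-45,63,0],[-60,84,0],[-75,104,0]], dr=[[0,0,8.5],[0,0,17],[0,0,25.5],[0,0,34],[0,0,42.5]], claw=[0,0,0,0,0])

```text
clock: 17.5
tool_pos: [0.5022, -0.1639, 0.0814]
tool_rot: [[-0.696, 0.718, -0.0], [0.718, 0.696, 0.0], [0.0, -0.0, -1.0]]
force: [0.4, -0.3, -1.1]
finger_gap: 0.007
```

Request:
play_rows(slide=[[-3,22,0],[-6,43,0],[-9,65,0],[-12,87,0],[-15,108,0]], dr=[[0,0,8.5],[0,0,17],[0,0,25.5],[0,0,34],[0,0,42.5]], claw=[0,0,0,0,0])

```text
clock: 18.0
tool_pos: [0.5899, -0.0992, 0.0813]
tool_rot: [[-0.029, 1.0, -0.0], [1.0, 0.029, 0.0], [0.0, -0.0, -1.0]]
force: [0.4, -0.5, -0.7]
finger_gap: 0.0068
```

Request:
play_rows(slide=[[0,0,0],[0,0,0],[0,0,0]], dr=[[0,0,5.3],[0,0,5.3],[0,0,5.3]], claw=[0,0,0])

```text
clock: 18.3
tool_pos: [0.5888, -0.0998, 0.0811]
tool_rot: [[0.056, 0.998, -0.001], [0.998, -0.056, 0.0], [-0.0, -0.001, -1.0]]
force: [-0.4, -0.2, -0.5]
finger_gap: 0.0067
```

Run:
```python
from h import *
c=optics.camera("scene"); w,s=wrist()
o=np.hstack([cv2.resize(c["color"][150:300,290:490],(400,300)),cv2.resize(w["color"],(400,300))]);cv2.imwrite("pics/g7.png",o);R=s["tool_rot"];print(s["tool_pos"],s["finger_gap"],np.degrees(np.arctan2(R[1][0],R[0][0])))
```

```text
[ 0.5887734  -0.09995699  0.08122305] 0.007214085702297985 86.77921818715768
```

View pics/g7.png

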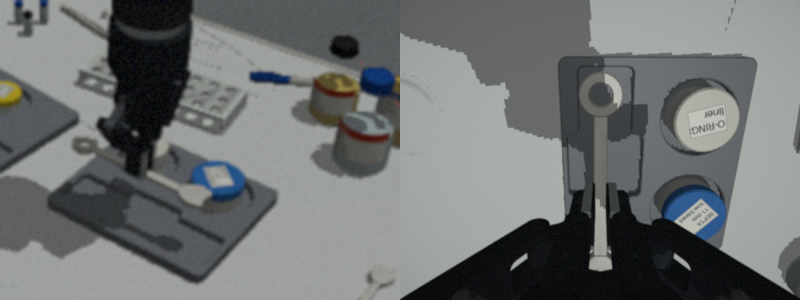

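The spanner is level and in line above the recess. I lower it.

Request:
play_rows(slide=[[-1,1,25],[-1,1,45],[-1,1,56],[-1,1,62],[-1,1,62]], dr=[[0,0,0],[0,0,0],[0,0,0],[0,0,0],[0,0,0]], claw=[0,0,0,0,0])

```text
clock: 18.9
tool_pos: [0.59, -0.101, 0.0192]
tool_rot: [[0.058, 0.998, -0.0], [0.998, -0.058, 0.0], [0.0, -0.0, -1.0]]
force: [-0.4, 0.8, -0.7]
finger_gap: 0.007
```

Request:
play_rows(slide=[[0,0,0],[0,0,0]], dr=[[0,0,0],[0,0,0]], claw=[0,0])

```text
clock: 19.1
tool_pos: [0.5909, -0.101, 0.0201]
tool_rot: [[0.058, 0.998, 0.001], [0.998, -0.058, -0.0], [-0.0, 0.001, -1.0]]
force: [-0.0, -0.2, -0.8]
finger_gap: 0.0069
```

Request:
play_rows(slide=[[0,0,1],[0,0,1],[0,0,1],[0,0,1],[0,0,-10]], dr=[[0,0,0],[0,0,0],[0,0,0],[0,0,0],[0,0,0]], claw=[0,23,23,23,23])

```text
clock: 19.6
tool_pos: [0.589, -0.1006, 0.0285]
tool_rot: [[0.058, 0.998, -0.003], [0.998, -0.058, 0.0], [0.0, -0.003, -1.0]]
force: [-0.2, 0.2, -0.4]
finger_gap: 0.023
```

Request:
play_rows(slide=[[0,0,-20],[0,0,-50],[0,0,-80]], dr=[[0,0,0],[0,0,0],[0,0,0]], claw=[23,30,40])

```text
clock: 19.9
tool_pos: [0.59, -0.1007, 0.1109]
tool_rot: [[0.058, 0.998, -0.001], [0.998, -0.058, 0.0], [0.0, -0.001, -1.0]]
force: [0.2, 0.0, 0.3]
finger_gap: 0.0399
```

Request:
play_rows(slide=[[-24,2,0],[-47,5,0],[-70,7,0],[-94,9,0],[-118,12,0]], dr=[[0,0,-8.5],[0,0,-17],[0,0,-25.5],[0,0,-34],[0,0,-42.5]], claw=[40,40,40,40,40])

```text
clock: 20.4
tool_pos: [0.5956, -0.2203, 0.1104]
tool_rot: [[-0.637, 0.771, 0.001], [0.771, 0.637, -0.0], [-0.001, 0.0, -1.0]]
force: [-0.1, 0.0, -0.5]
finger_gap: 0.0398
```

Request:
play_rows(slide=[[-19,-14,0],[-38,-28,0],[-56,-42,0],[-75,-56,0],[-94,-70,0]], dr=[[0,0,-8.5],[0,0,-17],[0,0,-25.5],[0,0,-34],[0,0,-42.5]], claw=[40,40,40,40,40])

```text
clock: 20.9
tool_pos: [0.6007, -0.3374, 0.1104]
tool_rot: [[-0.99, 0.138, 0.001], [0.138, 0.99, -0.0], [-0.001, -0.0, -1.0]]
force: [0.9, -0.7, 0.3]
finger_gap: 0.0397
```

Request:
play_rows(slide=[[0,0,0],[0,0,0],[0,0,0]], dr=[[0,0,-5.7],[0,0,-5.7],[0,0,-5.7]], claw=[40,40,40])

```text
clock: 21.2
tool_pos: [0.6006, -0.3362, 0.1098]
tool_rot: [[-0.999, 0.048, 0.0], [0.048, 0.999, 0.0], [-0.0, 0.0, -1.0]]
force: [-0.5, -0.5, -0.3]
finger_gap: 0.0401
```

Run:
```python
from h import *
w,s=wrist("g8.png");print(s["tool_pos"],s["finger_gap"])
```

```text
[ 0.60056364 -0.33620648  0.10984671] 0.04009047385061239
```

View pics/g8.png

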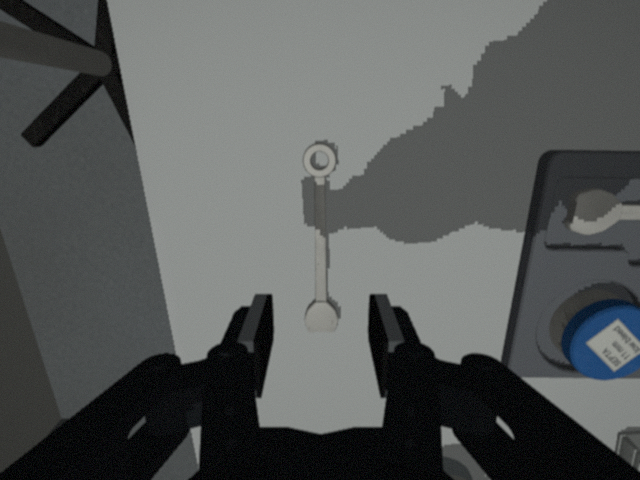

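The short spanner's ring tip is at (319,143) and its open end at (322,332), nearly aligned with the jaws.

Run:
```python
from h import *
c,s=wrist();R=np.array(s["tool_rot"])
a,b=cast(c,319.5,143,.006),cast(c,322,332,.006);m=(a+b)/2;print("mid",m,"len",np.linalg.norm(a-b),"tool d",R.T@(m-s["tool_pos"])*1000,"ang",np.degrees(np.arctan2(*(b-a)[[1,0]])),"tool",np.degrees(np.arctan2(R[1,0],R[0,0])), s["tool_pos"])
```

```text
mid [ 0.60304844 -0.33645286  0.006     ] len 0.13129294790383106 tool d [ -2.45759445  -0.35073946 103.81923298] ang -1.963959395704871 tool 177.29355063634662 [ 0.60060229 -0.3359906   0.10981907]
```

Request:
play_rows(slide=[[-2,0,40],[-2,0,75],[-2,0,92],[-2,0,96],[-2,0,96]], dr=[[0,0,-0.7],[0,0,-0.7],[0,0,-0.7],[0,0,-0.7],[0,0,-0.7]], claw=[30,30,30,30,30])

```text
clock: 21.8
tool_pos: [0.6024, -0.3359, 0.0132]
tool_rot: [[-0.999, 0.033, -0.001], [0.033, 0.999, 0.0], [0.001, 0.0, -1.0]]
force: [0.0, -0.2, 0.1]
finger_gap: 0.0296
```

Request:
play_rows(slide=[[0,0,0],[0,0,0]], dr=[[0,0,0],[0,0,0]], claw=[30,30])

```text
clock: 22.0
tool_pos: [0.6039, -0.3371, 0.0152]
tool_rot: [[-0.999, 0.033, 0.003], [0.033, 0.999, -0.001], [-0.003, -0.001, -1.0]]
force: [-0.3, -0.3, 0.0]
finger_gap: 0.0301
```

Request:
play_rows(slide=[[0,0,3],[0,0,3],[0,0,3],[0,0,3],[0,0,3]], dr=[[0,0,0],[0,0,0],[0,0,0],[0,0,0],[0,0,0]], claw=[30,0,0,0,0])

```text
clock: 22.5
tool_pos: [0.6034, -0.3368, 0.0116]
tool_rot: [[-0.999, 0.033, 0.002], [0.033, 0.999, -0.001], [-0.002, -0.001, -1.0]]
force: [-0.6, 0.1, 5.7]
finger_gap: 0.0052
```

Request:
play_rows(slide=[[0,0,0],[0,0,0],[0,0,-20],[0,0,-50],[0,0,-90]], dr=[[0,0,0],[0,0,0],[0,0,0],[0,0,0],[0,0,0]], claw=[0,0,0,0,0])

```text
clock: 23.0
tool_pos: [0.6009, -0.3356, 0.0991]
tool_rot: [[-0.999, 0.034, -0.004], [0.033, 0.999, 0.002], [0.004, 0.002, -1.0]]
force: [0.5, -0.4, -1.4]
finger_gap: 0.0052
```

Request:
play_rows(slide=[[1,32,0],[3,64,0],[4,96,0],[6,128,0],[7,160,0]], dr=[[0,0,8.5],[0,0,17],[0,0,25.5],[0,0,34],[0,0,42.5]], claw=[0,0,0,0,0])

```text
clock: 23.5
tool_pos: [0.6005, -0.1752, 0.1003]
tool_rot: [[-0.71, 0.704, -0.0], [0.704, 0.71, -0.0], [0.0, -0.0, -1.0]]
force: [-0.3, 0.9, 0.4]
finger_gap: 0.0051
```

Request:
play_rows(slide=[[23,23,0],[45,45,0],[68,68,0],[91,90,0],[113,113,0]], dr=[[0,0,8.5],[0,0,17],[0,0,25.5],[0,0,34],[0,0,42.5]], claw=[0,0,0,0,0])

```text
clock: 24.0
tool_pos: [0.5988, -0.0154, 0.1003]
tool_rot: [[-0.048, 0.999, -0.0], [0.999, 0.048, -0.0], [-0.0, -0.0, -1.0]]
force: [1.1, -0.5, 0.1]
finger_gap: 0.0055
```

Request:
play_rows(slide=[[38,2,0],[76,3,0],[114,4,0],[145,5,0],[159,6,0]], dr=[[0,0,4],[0,0,8],[0,0,12.4],[0,0,12.4],[0,0,12.4]], claw=[0,0,0,0,0])

```text
clock: 24.5
tool_pos: [0.5963, 0.1451, 0.1003]
tool_rot: [[0.159, 0.987, -0.0], [0.987, -0.159, 0.0], [0.0, -0.0, -1.0]]
force: [0.3, -0.5, -0.8]
finger_gap: 0.0046
```

Request:
play_rows(slide=[[0,0,10],[0,0,10],[0,0,10]], dr=[[0,0,0],[0,0,0],[0,0,0]], claw=[0,0,0])

```text
clock: 24.8
tool_pos: [0.5961, 0.141, 0.0896]
tool_rot: [[0.163, 0.987, -0.002], [0.987, -0.163, -0.001], [-0.001, -0.001, -1.0]]
force: [-0.3, -0.7, 0.0]
finger_gap: 0.0051
```

Run:
```python
from h import *
c=optics.camera("scene"); w,s=wrist()
o=np.hstack([cv2.resize(c["color"][130:310,220:460],(400,300)),cv2.resize(w["color"],(400,300))]);cv2.imwrite("pics/g9.png",o);R=s["tool_rot"];print(s["tool_pos"],s["finger_gap"],np.degrees(np.arctan2(R[1][0],R[0][0])))
```

```text
[0.59646678 0.14103075 0.08998597] 0.005208904847491415 80.59198967924418
```

View pics/g9.png

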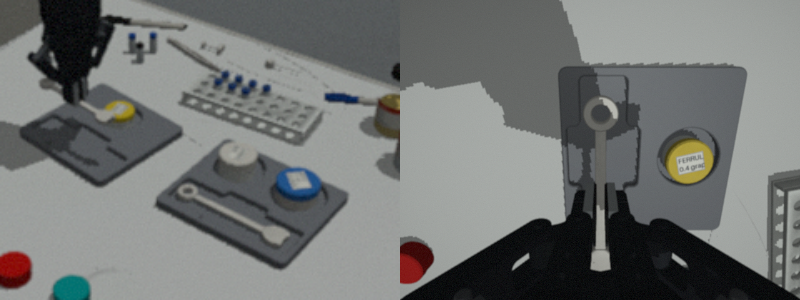

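The inlet kit looks complete, and the short spanner is above its recess, aligned. I lower it.

Request:
play_rows(slide=[[1,0,30],[1,0,50],[1,0,63],[1,0,71],[1,0,71]], dr=[[0,0,0],[0,0,0],[0,0,0],[0,0,0],[0,0,0]], claw=[0,0,0,0,0])

```text
clock: 25.4
tool_pos: [0.5967, 0.143, 0.0188]
tool_rot: [[0.162, 0.987, -0.001], [0.987, -0.162, -0.0], [-0.0, -0.001, -1.0]]
force: [-0.1, -0.7, -0.4]
finger_gap: 0.0051
```

Request:
play_rows(slide=[[0,0,0],[0,0,0]], dr=[[0,0,0],[0,0,0]], claw=[0,0])

```text
clock: 25.6
tool_pos: [0.5977, 0.1437, 0.0204]
tool_rot: [[0.162, 0.987, 0.002], [0.987, -0.162, 0.0], [0.001, 0.001, -1.0]]
force: [0.2, -0.3, -1.1]
finger_gap: 0.0052
```

Request:
play_rows(slide=[[0,0,2],[0,0,2],[0,0,2],[0,0,2],[0,0,-10]], dr=[[0,0,0],[0,0,0],[0,0,0],[0,0,0],[0,0,0]], claw=[0,22,22,22,22])

```text
clock: 26.1
tool_pos: [0.5954, 0.1432, 0.0283]
tool_rot: [[0.162, 0.987, -0.003], [0.987, -0.162, -0.001], [-0.001, -0.003, -1.0]]
force: [0.7, 0.2, -0.4]
finger_gap: 0.0222
```

Request:
play_rows(slide=[[0,0,-40],[0,0,-80],[0,0,-120],[-40,-30,-140],[-75,-55,-160]], dr=[[0,0,0],[0,0,0],[0,0,0],[0,0,-8],[0,0,-16]], claw=[22,40,80,80,80])

```text
clock: 26.6
tool_pos: [0.5315, 0.0791, 0.1911]
tool_rot: [[-0.124, 0.992, 0.003], [0.992, 0.124, 0.0], [-0.0, 0.003, -1.0]]
force: [0.2, -1.4, -0.4]
finger_gap: 0.0784
```

Request:
play_rows(slide=[[-30,-40,-15],[-60,-80,-30],[-60,-110,-40],[-60,-140,-60],[-60,-140,-60]], dr=[[0,0,-8.5],[0,0,-17],[0,0,-25.5],[0,0,-34],[0,0,-42.5]], claw=[80,80,80,80,80])

```text
clock: 27.1
tool_pos: [0.397, 0.0027, 0.2521]
tool_rot: [[-0.76, 0.65, 0.003], [0.65, 0.76, -0.0], [-0.002, 0.002, -1.0]]
force: [0.5, -0.3, 0.3]
finger_gap: 0.0799
```

Request:
play_rows(slide=[[0,0,0],[0,0,0],[0,0,0],[0,0,0],[0,0,0]], dr=[[0,0,-8.5],[0,0,-17],[0,0,-25.5],[0,0,-34],[0,0,-41]], claw=[80,80,80,80,80])

```text
clock: 27.6
tool_pos: [0.3992, 0.0033, 0.2498]
tool_rot: [[-1.0, -0.009, 0.001], [-0.009, 1.0, 0.0], [-0.001, -0.0, -1.0]]
force: [0.3, -0.2, -1.1]
finger_gap: 0.0799
```

Run:
```python
from h import *
w,s=wrist("f1.png"); t=snap("top","ftop.png"); print(s["tool_pos"],s["clock"])
c=snap("scene","fsc.png")["color"]
o=np.vstack([np.hstack([cv2.resize(w["color"],(400,300)),cv2.resize(c[130:310,220:460],(400,300))]),np.hstack([cv2.resize(t["color"][130:280,220:420],(400,300)),cv2.resize(t["color"][255:345,180:300],(400,300))])]);cv2.imwrite("pics/f2.png",o)
```

```text
[0.3991751  0.00333355 0.24983114] 27.6
```

View pics/f2.png

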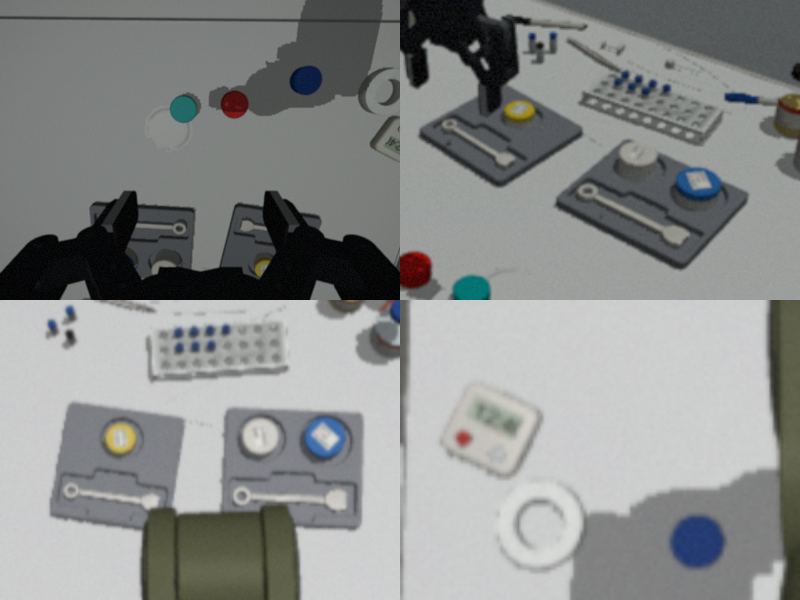

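All five look seated and the bystanders unmoved. One numeric check in the tray frames from the clear top view before I hand in.

Run:
```python
from h import *
t=optics.camera("top"); im=cv2.imread("pics/ftop.png"); hsv=cv2.cvtColor(im,cv2.COLOR_BGR2HSV); S,V=hsv[...,1].astype(int),hsv[...,2].astype(int)
def cent(m,x0,y0,x1,y1):
    k=np.zeros(m.shape,np.uint8);k[y0:y1,x0:x1]=m[y0:y1,x0:x1]
    q=max(cv2.findContours(k,cv2.RETR_EXTERNAL,cv2.CHAIN_APPROX_NONE)[0],key=cv2.contourArea);return cv2.minAreaRect(q)
T={"in":((632,-103),-3.3),"co":((638,136),-9.3)}
def loc(k,p):
    (x,y),a=T[k];a=np.radians(a);d=np.array([p[0]*1000-x,p[1]*1000-y]);return np.round([d[0]*np.cos(a)+d[1]*np.sin(a),-d[0]*np.sin(a)+d[1]*np.cos(a)],1)
B=lambda m,r: cent(m,*r)
for n,k,m,roi,z in(("large",'in',S>90,(368,180,400,216),.03),("medium",'in',V>150,(335,180,366,216),.034),("small",'co',S>80,(262,180,300,216),.024),
 ("long",'in',V>150,(332,218,400,240),.012),("short",'co',V>150,(248,215,310,243),.012)):
    q=B(m,roi); bx=cv2.boxPoints(q); print(n,np.round(q[0],1),np.round(q[1],1),"tray",loc(k,cast(t,*q[0],z)))
    if n in("long","short"):
        pts=np.array([cast(t,*b,z)[:2] for b in bx]); e=max([pts[1]-pts[0],pts[2]-pts[1]],key=np.linalg.norm);print("  angle vs tray y",(np.degrees(np.arctan2(-e[0],e[1]))-T[k][1]+90)%180-90,"len",np.linalg.norm(e))
g=cent(((V<140)&(S<90)),240,175,318,250)
print("column tray box",np.round(cast(t,*g[0],.012)[:2]*1000,1))
```

```text
large [382. 198.] [19.8 19.8] tray [ 43.  -44.1]
medium [349.8 197.8] [17.7 17. ] tray [39.3 43.8]
small [279.8 199.2] [14.1 14.8] tray [38.4 -0.2]
long [364.5 228.5] [57.1 10.1] tray [-39.9   0. ]
  angle vs tray y 0.9833677046992761 len 0.15610783124462524
short [275.3 227.6] [47.4  7.6] tray [-39.3   0.9]
  angle vs tray y -0.07187905749594847 len 0.13017301170510112
column tray box [629.7 118.2]
```

```bash
python3 -c "
from cell import hand_in
print(hand_in())"
```

```text
the job is handed in; nothing more can be done
None
```

Both kits are made up and the job is handed in, at about 28 s on the robot's clock. The hand-in gives no verdict, so the results below are my own last checks.

The inlet tray has the blue labelled (large) tin, the white (medium) tin and the longer spanner. The column tray has the yellow (small) tin and the shorter spanner. I left the plain blue, red and turquoise look-alikes alone.

| Part | Position in its tray, measured (mm) | Target (mm) |
|---|---|---|
| Large tin | (43, -44) | (39, -44) |
| Medium tin | (39, 44) | (39, 45) |
| Small tin | (38, 0) | (39, 0) |
| Long spanner | (-40, 0), about 1° off line | (-42, 0) |
| Short spanner | (-39, 1), about 0° off line | (-42, 0) |

- **Accuracy:** every part is within its limits. These positions use the tray poses measured at the start.
- **Flatness and bystanders:** everything looked flat and the tins upright. The rack, timer and tape looked where they started. I checked these by eye, with no numbers.
- **One check disagreed:** re-measuring the column tray's outline at the end gave (630, 118) instead of (638, 136). I put this down to the arm covering part of that tray in the picture and did not re-measure. The tin and spanner still line up with their pocket and recess in the views.

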